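# Fit the large split retaining ring on the spindle with the ring pliers

### The job

Fit the split retaining ring into the groove at the foot of the upright spindle, using the ring pliers and never touching the ring with the gripper. Take the pliers from the mat by the square post over their pivot and set both pins into the ring's two eyes, squeeze the handles to spread the ring, slide it along the board, mouth first, until it surrounds the groove, and let go so that it closes there. Then lift the pliers off and lay them flat back on the mat, leaving the tin, the wood offcut and the tape roll alone.

Things in the scene. Friction and masses are not known exactly. Their poses are not given: they have to be found in the camera images.
- board: Fixed plywood assembly board, 340 x 180 x 18 mm, on the bench; origin at the centre of its underside, x along its length, its top 18 mm above the bench. The ring lies on its -x half, the spindle stands on its +x half.
- spindle (a point): Point on the spindle's axis at the board's top surface, 110 mm along +x from the board's origin. The upright steel spindle has a groove 22 mm in diameter and 15 mm high directly above the board; over the groove its plain head is 34 mm in diameter and ends 43 mm above the board. The ring fits in the groove only from the side.
- ring: Loose dark-steel split retaining ring, flat, 12 mm thick, 82 x 68 mm, on the board. Two half rings hinge about a pivot at its back; a spring closes them. Origin: at the pivot, on its underside; z up; x from the pivot through the bore and out of the mouth in front (9 mm wide when closed, too narrow for the groove). Each half ends in a lug with an upright through eye 14 mm in diameter.
- ring_bore (a point): Centre of the ring's bore (25 mm in diameter when closed): 40 mm ahead of the pivot along the ring's x, 6 mm above its underside. With each half opened by 0.13 rad the mouth just lets the groove pass.
- ring_l (a joint): Opening of the ring's left (+y) half about the pivot, rad: 0 closed, grows as it spreads, at most 0.4. Both halves open equally.
- ring_r (a joint): The same for the right (-y) half.
- eye_l (a point): Centre of the left eye, half way up the ring: at x = 62, y = +22 mm in the ring's frame when closed.
- eye_r (a point): Centre of the right eye: at x = 62, y = -22 mm in the ring's frame when closed.
- pliers: Loose steel ring pliers, 140 mm long, 0.2 kg, lying flat on the mat. Origin: on the pivot's axis, at the level on which they lie; z up; x towards the pins. Two arms, 14 to 24 mm up, bow out to 72 mm width over the ring and carry downward pins. With the pliers' frame laid over the ring's (pivot over pivot, same heading) both pins stand in the eyes and the pliers lie on the board.
- pliers_post (a point): Middle of the square steel post over the pliers' pivot, 43 mm above their origin. The post is 26 (pliers' x) by 20 (y) mm and stands from 24 to 62 mm up: held here, the pliers are lifted without being worked.
- pliers_handles (a point): Point midway between the two black handles, 52 mm behind the pivot (-x), 22 mm up. The handles stand from 4 to 40 mm up and reach from 33 to 72 mm behind the pivot. At rest they splay: 56 mm over their outsides here, 69 mm at their ends. Squeezed from both sides (about 10 N) to their stop they are parallel, 25 mm over their outsides; let go, a spring opens them.
- pliers_l (a joint): Angle of the left (+y) plier arm, rad: 0 at rest, 0.32 at the stop with the handles squeezed, which opens each half of a ring on the pins by about 0.27. Both arms turn equally.
- pliers_r (a joint): The same for the right (-y) arm.
- pin_l (a point): On the left pin's axis, 6 mm above the pin's end; at x = 62, y = +22 mm in the pliers' frame at rest. The pins are 8 mm in diameter with round tips, so they have 3 mm play in the eyes, and reach down to the level of the pliers' origin.
- pin_r (a point): On the right pin's axis, likewise, at y = -22 mm.
- mat: Fixed thin cork mat on the bench, 220 x 140 x 3 mm, origin at the centre of its underside; the pliers' place. They start here and must lie here again, with their pivot within 60 mm of its centre, heading free.
- wax_tin: Bystander: round closed tin, 67 mm in diameter, 30 mm high. To be left alone.
- offcut: Bystander: pale wood offcut block, 50 x 75 x 40 mm. To be left alone.
- tape_roll: Bystander: roll of dark tape, 63 mm in diameter, 19 mm high, lying flat. To be left alone.
There are look-alikes about, which are no part of the job. What is shaped like the pliers but pink or yellow is not meant.

How it is judged:
On the way, in this order (a step that is already met when the one before it is completed fails the run):
1. the pliers' two pins stand in the ring's eyes, the ring still closed (distance between pin_l and eye_l below 0.008 m and distance between pin_r and eye_r below 0.008 m and value of joint each of ring_l, ring_r below 0.06 rad), for 0.2 s.
2. the pliers spread the ring (each half by more than 0.17 rad) (distance between pin_l and eye_l below 0.008 m and distance between pin_r and eye_r below 0.008 m and value of joint each of ring_l, ring_r above 0.17 rad), for 0.2 s.
3. the ring, still spread by the pliers, surrounds the spindle's groove (all of step 2 and horizontal distance between ring_bore and spindle below 0.01 m and z of ring_bore in the frame of spindle below 0.012 m and angle between ring's own z axis and vertical below 0.1 rad), for 0.2 s.
4. the ring has closed in the groove (value of joint each of ring_l, ring_r below 0.06 rad and horizontal distance between ring_bore and spindle below 0.005 m and z of ring_bore in the frame of spindle below 0.012 m and angle between ring's own z axis and vertical below 0.1 rad), for 0.2 s.
At the end, for the whole second after the job is handed in: The ring lies flat in the groove, closed (each half within 0.06 rad of shut) and its bore within 5 mm of the spindle's axis; the pliers lie flat and at rest on the mat, their pivot within 60 mm of the mat's centre (all of step 4 and horizontal distance between pliers and mat below 0.06 m and z of pliers in the frame of mat below 0.01 m and angle between pliers's own z axis and vertical below 0.1 rad and linear speed of each of pliers, ring below 0.02 m/s); the robot touches nothing.
It fails at once if the gripper's fingers touch the ring (contact force between the fingers and ring above 1 N).
It fails at once if the tin is moved by more than 20 mm (distance of wax_tin from where it was at the start of the episode above 0.02 m).
It fails at once if the wood offcut is moved by more than 20 mm (distance of offcut from where it was at the start of the episode above 0.02 m).
It fails at once if the tape roll is moved by more than 20 mm (distance of tape_roll from where it was at the start of the episode above 0.02 m).
It also fails if it takes over 67 s, if anything falls off the work surface, if the arm or the gripper's body presses on something with over 40 N, if the wrist force passes 120 N, or if a joint passes its speed limit or range.

### The arm

A 6-joint arm with a two-finger parallel gripper is mounted at the origin on a cart in front of the work surface, level with it; the furniture and walls round the work are solid. World frame = base frame: x ahead of the robot, y to its left, z up, the work surface at z = 0. Lengths are in m, angles in rad, forces in N, time in s.
With the tool pointing down it reaches from about 0.325 to 0.85 m from the base axis. Payload 4.4 kg.
Tool frame: the origin (TCP) lies midway between the tips of the shut fingers; the grasp point (between the pads) lies pinch_z behind it (pinch_z is the distance from the TCP to the grasp point, in m); z points along the fingers, y is the line along which they close (so a half turn about z gives the same grasp; the last joint's range is limited). The gripper opens to 94 mm and grips with 3 to 60 N. Pads are 16 mm wide; open, the fingers measure 119 mm over their backs; the gripper's body (75 mm by 177 mm) begins 78 mm behind the grasp point.
Start: joints at [0.957, 0.207, 1.542, -0, 1.393, -0.15], TCP at [0.257, 0.514, 0.205] pointing down, gripper open.
Joint ranges: [-2.73, 2.73], [-0.86, 2.22], [0.23, 2.46], [-1.11, 4.25], [0.08, 2.63], [-2.82, 2.82]. Speed limits (rad/s): [2.79, 2.79, 3.14, 3.14, 3.14, 3.14].

### API

Orientations are given as a unit quaternion [x, y, z, w].
In Python, from rig import * gives the robot as it stands. The module is installed in compiled form; this text tells all that it offers.
- The arm moves only by the tool move_arm, never from a script. Its argument "plan" is one flat list of numbers, 4 for each row, row after row: the shift along the tool's x, y, z in mm, then the turn about the tool's z in rad. In form: [tx, ty, tz, yaw, tx, ty, tz, yaw, ...]. A call has 1 to 5 rows; each row shifts and turns the commanded pose from where the row before left it, along the tool's axes as they then stand; what a row does not reach is not made up. A row lasts 1/12 s, in which the tool goes at most 41.7 mm and 7.16 degrees, less where a joint would pass 70% of its speed; a pose out of reach is approached as far as the arm can. A call with a gripper value outside its range is refused whole. "grip" is the closure, from -1 (fully open) to 1 (shut), so that 0 is half open, set as the call begins (left out, the last holds). The fingers move at their own pace and stop on an object; "grip_force" is the grip in N (left out, the last holds). Time passes only in rows, so rows that do not move let the fingers close. It gives the time, the measured TCP pose, the force, the opening and the grip force at its end, in the units of the state.
- sense(): the state, without advancing time (a new reading comes with each control period).
- get_image(name): name is "scene" or "side" or "wrist"; returns (picture, depth): 480x640x3 uint8, red, green, blue; 480x640 float32, m along the optical axis (not along the pixel's ray), 0 where there is no reading.
- get_calibration(name): a dict with "intrinsics" (3x3 intrinsics, pixels), "k1" (the pictures are not rectified: a ray, as slopes to the right and down, at radius r is drawn at 1 + k1 r^2 times it, then the intrinsics apply), "world_from_camera" (4x4, takes a point from camera to world coordinates). Camera axes: x right, y down, z forward; pixel columns grow to the right and rows downward; lengths in m; the calibration is good to about 2 mm. A picture is of the moment at which its call begins: read the wrist's pose just before it. get_calibration takes no time and is no camera call; for the wrist camera it gives the pose at the moment of the call.
- sign_off(): hands the job in; it is judged then, once.
Trained networks look in the newest picture that a camera, given by its name, has taken for a name from the list of things; names that differ only in an ending like _2 or _b are one class to them, and where a whole thing is asked for, a point or a joint stands for the part that bears it (a point fixed in the world has none). Each returns a list of dicts, best first, with "confidence" (0 to 1); they miss things now and then, are a little off and sometimes report something else, mostly with a low value. They report only what shows in the picture. A call takes as long as a camera call. They do not tell look-alikes from the thing itself.
- recognise(camera, query): "at" ([column, row] in pixels, amid what is visible of it).
The state is a dict: "time_s": time; "q": joint angles; "qvel": joint speeds; "joint_torque": joint torques, N m; "tcp_pos": TCP position; "eef_rot": TCP orientation; "contact_force": force on the tool from outside, world axes, zero at the start; "moment": the same for the moment, N m; "gripper_width": finger opening in m; "grip_force": force on a finger pad.
Only numpy, scipy, OpenCV 4.12 (cv2) and the standard library are available. Lean on these libraries where they do the work, as an engineer would, in place of code of your own. Each camera call takes 0.05 s, during which the arm holds its last target. There are 200 camera calls.

## Working session

There is one attempt and no reset: what is moved stays moved. The work goes in short steps, Python scripts to look and compute and a tool call to move; the robot and the scene stay as the last step left them, time stands still between calls to the robot, and variables do not carry over. Pictures are saved under pics/ and viewed, at most 10 in all, crops included, and the job is handed in when it is done.

Besides the shell and the picture viewer there is one more tool, called as name(argument=value, ...) on one line, values as JSON. move_arm: Moves the arm, as the interface text tells. Its arguments: {"type":"object","properties":{"plan":{"type":"array"},"grip":{"type":"number"},"grip_force":{"type":"number"}},"required":["plan"]}

```bash
mkdir -p pics; cat > h.py <<'E'
from rig import *
import numpy as np, cv2
from scipy.spatial.transform import Rotation as R
def shot(n,f=None):
    p,d=get_image(n)
    if f: cv2.imwrite('pics/'+f,cv2.cvtColor(p,cv2.COLOR_RGB2BGR))
    return p,d,get_calibration(n)
def ray(c,u,v):
    K=np.array(c['intrinsics']);k=c['k1']
    xd=np.stack([(np.asarray(u,float)-K[0,2])/K[0,0],(np.asarray(v,float)-K[1,2])/K[1,1]],-1)
    x=xd.copy()
    for _ in range(20): x=xd/(1+k*(x**2).sum(-1,keepdims=True))
    return np.concatenate([x,np.ones(x.shape[:-1]+(1,))],-1)
def world(c,u,v,d):
    T=np.array(c['world_from_camera']); return (ray(c,u,v)*np.asarray(d)[...,None])@T[:3,:3].T+T[:3,3]
def atz(c,u,v,z):
    T=np.array(c['world_from_camera']); r=ray(c,u,v)@T[:3,:3].T
    return T[:3,3]+r*((z-T[2,3])/r[...,2])[...,None]
def cloud(c,d):
    v,u=np.mgrid[:480,:640]; return world(c,u,v,d)
E
python3 - <<'E'
from h import *
s=sense();print(s)
ims=[]
for n in ['scene','side']:
    p,d,c=shot(n,n+'0.png')
    for q in ['board','spindle','ring','pliers','pliers_post','pliers_handles','mat','wax_tin','offcut','tape_roll','eye_l','eye_r']:
        for r in recognise(n,q)[:4]:
            u,v=map(int,r['at']); dd=d[min(v,479),min(u,639)]
            print(n,q,round(r['confidence'],2),(u,v),world(c,u,v,dd).round(3))
E
```

```text
{'time_s': 0.0, 'q': array([ 9.56520250e-01,  2.07387467e-01,  1.54292619e+00, -2.24007786e-05,
        1.39344770e+00, -1.50485020e-01]), 'qvel': array([ 0.00025677, -0.00125003,  0.00092431,  0.00201449,  0.00080254,
        0.00095735]), 'joint_torque': array([-7.15535789e-04, -3.70872402e+01, -2.81422663e+01,  6.97801472e-02,
        3.60072625e-02, -1.29083001e-04]), 'tcp_pos': array([0.25677622, 0.51360957, 0.20432242]), 'eef_rot': array([ 2.29820656e-01,  9.73232393e-01, -1.01015097e-03, -3.94377558e-04]), 'contact_force': array([ 0.31403563,  1.55151018, -0.13879595]), 'moment': array([-0.00857026,  0.01743757,  0.01679183]), 'grip_force': 0.0, 'gripper_width': 0.0936959992579801}
scene board 0.76 (353, 296) [ 0.529 -0.126  0.021]
scene spindle 0.58 (353, 296) [ 0.529 -0.126  0.021]
scene ring 0.63 (354, 287) [ 0.543 -0.109  0.03 ]
scene ring 0.61 (365, 282) [ 0.577 -0.112  0.03 ]
scene ring 0.49 (363, 277) [ 0.589 -0.088  0.017]
scene pliers 0.84 (263, 304) [ 0.312 -0.03   0.036]
scene pliers 0.79 (257, 201) [0.474 0.292 0.047]
scene pliers 0.75 (236, 155) [ 0.537  0.56  -0.
[... 1275 characters left out ...]
 389) [0.528 0.563 0.011]
side pliers 0.84 (315, 308) [0.476 0.308 0.026]
side pliers_post 0.86 (259, 378) [0.51  0.548 0.029]
side pliers_post 0.74 (317, 307) [0.475 0.296 0.021]
side pliers_handles 0.95 (317, 307) [0.475 0.296 0.021]
side pliers_handles 0.92 (256, 379) [ 0.527  0.521 -0.001]
side pliers_handles 0.52 (415, 241) [0.27  0.498 0.316]
side mat 0.63 (298, 321) [0.507 0.331 0.003]
side wax_tin 0.57 (200, 285) [0.747 0.3   0.027]
side offcut 0.61 (355, 180) [ 0.547 -0.397  0.036]
side offcut 0.44 (306, 189) [ 0.694 -0.34   0.009]
side tape_roll 0.58 (305, 191) [ 0.687 -0.307  0.016]
side eye_l 0.55 (329, 222) [ 0.552 -0.091  0.029]
side eye_r 0.55 (329, 222) [ 0.552 -0.091  0.029]
```

```bash
sleep 0
```

```text
(no output)
```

View pics/scene0.png

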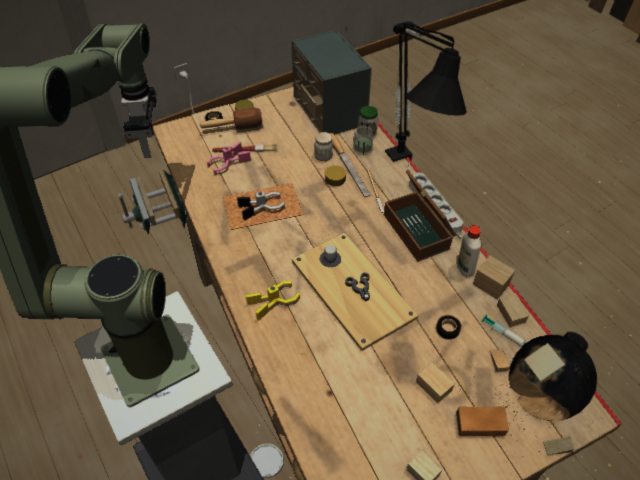

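The scene picture shows the real pliers (grey, black handles) on the mat at about (262,203), ring at (358,288), spindle at (330,255), the pink (232,157) and yellow (272,298) look-alikes, tin (335,175), tape (447,327), offcut (434,383). Going above the mat.

move_arm(plan=[-30, -9, -10, 0, -30, -9, -10, 0, -30, -9, -10, 0, -30, -9, -10, 0, -30, -9, -10, 0], grip=-1)

```text
time_s: 1.72
tcp_pos: [0.372, 0.4059, 0.256]
eef_rot: [0.23, 0.973, 0.0, 0.0]
contact_force: [0.5, 0.6, 0.8]
gripper_width: 0.0942
grip_force: 0.0
```

move_arm(plan=[-30, -9, -10, 0, -30, -9, -10, 0, -30, -9, -10, 0, -20, -9, -10, 0, 0, 0, 0, 0])

```text
time_s: 2.13
tcp_pos: [0.4573, 0.323, 0.2979]
eef_rot: [0.232, 0.973, 0.001, 0.002]
contact_force: [0.2, 0.6, 1.3]
gripper_width: 0.0942
grip_force: 0.0
```

```bash
python3 - <<'E'
from h import *
s=sense();print(s['tcp_pos'],s['eef_rot'])
p,d,c=shot('wrist','w1.png')
print(np.array(c['world_from_camera']).round(3),c['k1'])
for q in ['pliers','pliers_post','pliers_handles','mat','pin_l','pin_r','spindle','ring']:
    for r in recognise('wrist',q)[:3]:
        u,v=map(int,r['at']); print(q,round(r['confidence'],2),(u,v),world(c,u,v,d[v,u]).round(3))
E
```

```text
[0.45733355 0.32299353 0.29791353] [2.32255047e-01 9.72651545e-01 8.32037971e-04 2.42354663e-03]
[[ 0.451  0.865  0.22   0.393]
 [ 0.893 -0.437 -0.109  0.356]
 [ 0.002  0.246 -0.969  0.476]
 [ 0.     0.     0.     1.   ]] -0.017415679255419526
pliers 0.89 (482, 179) [0.513 0.524 0.021]
pliers 0.85 (32, 235) [ 0.315 -0.027  0.023]
pliers 0.79 (503, 142) [ 0.487  0.573 -0.002]
pliers_post 0.94 (52, 242) [ 0.332 -0.029 -0.002]
pliers_post 0.81 (491, 161) [0.492 0.532 0.046]
pliers_post 0.7 (315, 238) [0.478 0.306 0.064]
pliers_handles 0.89 (52, 242) [ 0.332 -0.029 -0.002]
pliers_handles 0.83 (310, 237) [0.474 0.302 0.062]
pliers_handles 0.8 (489, 164) [0.496 0.531 0.037]
mat 0.67 (329, 230) [0.49  0.321 0.001]
mat 0.46 (385, 401) [0.748 0.282 0.03 ]
pin_l 0.96 (295, 227) [0.465 0.282 0.004]
pin_l 0.88 (479, 181) [ 0.52   0.527 -0.001]
pin_l 0.88 (504, 174) [0.51  0.535 0.058]
pin_r 0.96 (295, 227) [0.465 0.282 0.004]
pin_r 0.88 (479, 181) [ 0.52   0.527 -0.001]
pin_r 0.88 (504, 174) [0.51  0.535 0.058]
spindle 0.91 (146, 325) [0.492 0.031 0.017]
spindle 0.34 (387, 401) [0.75  0.285 0.029]
```

View pics/w1.png

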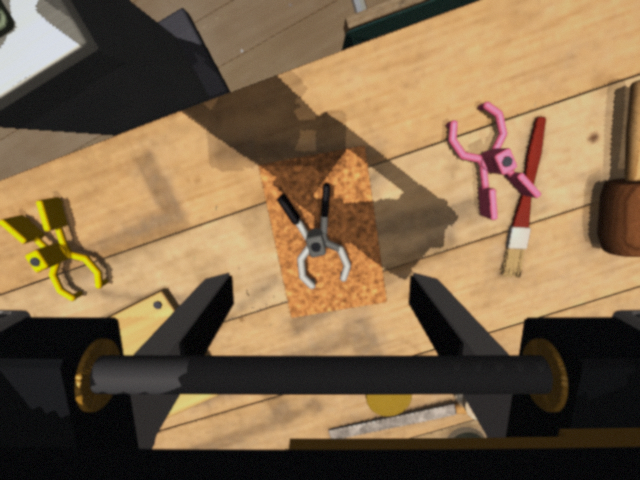

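The wrist picture shows the pliers with pivot at (317,243), handles up at (290,208)/(327,200), and pins at (308,283)/(345,277). The spindle end of the board is lower left. Measuring from depth.

```bash
cat >> h.py <<'E'
def pl(P,m0,zm=0.003,r=0.11):
    m=(np.hypot(P[...,0]-m0[0],P[...,1]-m0[1])<r)
    z=P[...,2]-zm
    post=P[m&(z>0.055)&(z<0.07)]; hand=P[m&(z>0.033)&(z<0.046)]; arm=P[m&(z>0.012)&(z<0.03)]
    return post,hand,arm
E
python3 - <<'E'
from h import *
p,d,c=shot('wrist'); P=cloud(c,d)
post,hand,arm=pl(P,(0.478,0.306))
for n,a in zip('post hand arm'.split(),(post,hand,arm)): print(n,len(a),np.median(a,0).round(4),a.min(0).round(3),a.max(0).round(3))
hs=cv2.cvtColor(p,cv2.COLOR_RGB2HSV)
# mat: orange area
w=P[240,380];print('matpix',p[290,300],p[170,350],P[170,350],P[180,320])
m=((hs[...,0]<16)&(hs[...,1]>130)&(np.hypot(P[...,0]-.478,P[...,1]-.306)<.16)&(abs(P[...,2])<.012)).astype('u1')
m=cv2.morphologyEx(m,cv2.MORPH_OPEN,np.ones((5,5)));k=P[m>0]
print('mat',cv2.minAreaRect((k[:,:2]*1000).astype('f4')),np.median(k[:,2]))
print('pins',atz(c,308,285,.02),atz(c,344,278,.02),'post',atz(c,317,243,.065))
E
```

```text
post 356 [0.4884 0.301  0.0645] [0.476 0.289 0.058] [0.503 0.312 0.068]
hand 523 [0.4455 0.3035 0.042 ] [0.419 0.282 0.036] [0.497 0.347 0.049]
arm 1034 [0.5082 0.3036 0.0255] [0.419 0.256 0.015] [0.558 0.347 0.033]
matpix [185 120  68] [211 140  78] [0.42633309 0.38171888 0.00301502] [0.42046356 0.34134115 0.00332904]
mat ((498.62847900390625, 310.57952880859375), (142.81008911132812, 223.53091430664062), 73.14644622802734) 0.002776932793409903
pins [0.53728476 0.26500575 0.02      ] [0.54992119 0.31275859 0.02      ] post [0.48058981 0.30758843 0.065     ]
```

move_arm(plan=[-19, -29, 0, 0, -19, -29, 0, 0, -19, -29, 0, 0, -19, -29, 0, 0, -19, -29, 0, 0])

```text
time_s: 3.05
tcp_pos: [0.4733, 0.1523, 0.2954]
eef_rot: [0.229, 0.973, 0.0, 0.0]
contact_force: [1.1, -0.8, 0.7]
gripper_width: 0.094
grip_force: 0.0
```

move_arm(plan=[-19, -29, 0, 0, -19, -29, 0, 0, -19, -29, 0, 0, -19, -29, 0, 0, -19, -29, 0, 0])

```text
time_s: 3.47
tcp_pos: [0.4936, -0.0201, 0.2956]
eef_rot: [0.229, 0.973, 0.0, 0.0]
contact_force: [0.4, -0.2, -0.1]
gripper_width: 0.0942
grip_force: 0.0
```

move_arm(plan=[-15, -24, 0, 0, 0, 0, 0, 0, 0, 0, 0, 0])

```text
time_s: 3.72
tcp_pos: [0.4964, -0.0479, 0.2953]
eef_rot: [0.231, 0.973, 0.0, -0.0]
contact_force: [0.4, 0.5, 0.0]
gripper_width: 0.0943
grip_force: 0.0
```

```bash
python3 - <<'E'
from h import *
import rig
print([x for x in dir(rig) if not x.startswith('_')], getattr(rig,'pinch_z',None))
s=sense();print(s['tcp_pos'],s['eef_rot'])
p,d,c=shot('wrist','w2.png'); np.savez('w2.npz',p=p,d=d,K=c['intrinsics'],k=c['k1'],T=c['world_from_camera'])
P=cloud(c,d)
for q in ['board','ring','spindle','eye_l','ring_bore']:
    for r in recognise('wrist',q)[:3]:
        u,v=map(int,r['at']); print(q,round(r['confidence'],2),(u,v),P[v,u].round(3))
m=(P[...,2]>.056)&(P[...,2]<.067)&(np.hypot(P[...,0]-.52,P[...,1]+.03)<.12)
k=P[m];print('head',len(k),k.mean(0),k.min(0),k.max(0))
E
```

```text
['MotionError', 'get_calibration', 'get_image', 'pinch_z', 'recognise', 'sense', 'sign_off'] 0.0188
[ 0.49636303 -0.04785622  0.29525293] [ 2.31093230e-01  9.72931544e-01  2.44582749e-04 -2.64468659e-04]
board 0.64 (323, 247) [ 0.543 -0.066  0.019]
ring 0.89 (316, 283) [ 0.58  -0.095  0.029]
ring 0.73 (306, 260) [ 0.546 -0.092  0.03 ]
ring 0.64 (303, 280) [ 0.572 -0.111  0.019]
spindle 0.88 (322, 250) [ 0.546 -0.069  0.02 ]
eye_l 0.92 (302, 263) [ 0.547 -0.099  0.029]
eye_l 0.69 (310, 288) [ 0.582 -0.105  0.031]
ring_bore 0.75 (305, 285) [ 0.576 -0.11   0.028]
ring_bore 0.4 (559, 50) [0.453 0.284 0.022]
head 597 [0.54880335 0.01674331 0.06006703] [ 5.33142267e-01 -1.72271630e-04  5.61142046e-02] [0.56649367 0.0334843  0.0627165 ]
```

View pics/w2.png

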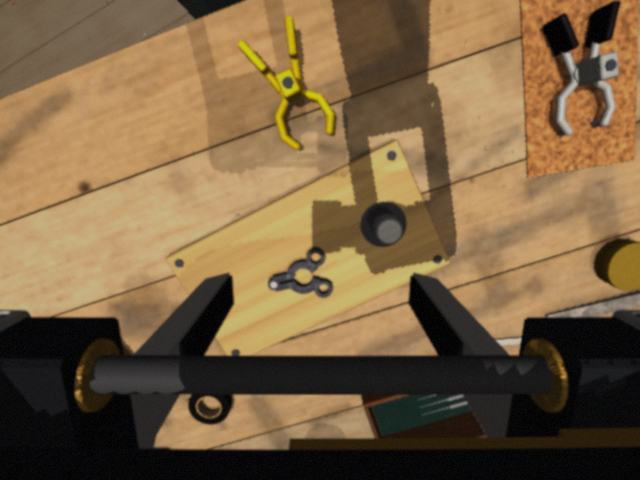

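The picture shows the ring on the board, pivot (277,284), eyes (316,256) and (324,288), mouth pointing right towards the spindle (384,224). Zooming.

```bash
python3 - <<'E'
import cv2
p=cv2.imread('pics/w2.png')
cv2.imwrite('pics/w2c.png',cv2.resize(p[190:310,260:420],None,fx=5,fy=5,interpolation=cv2.INTER_CUBIC))
E
```

```text
(no output)
```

View pics/w2c.png

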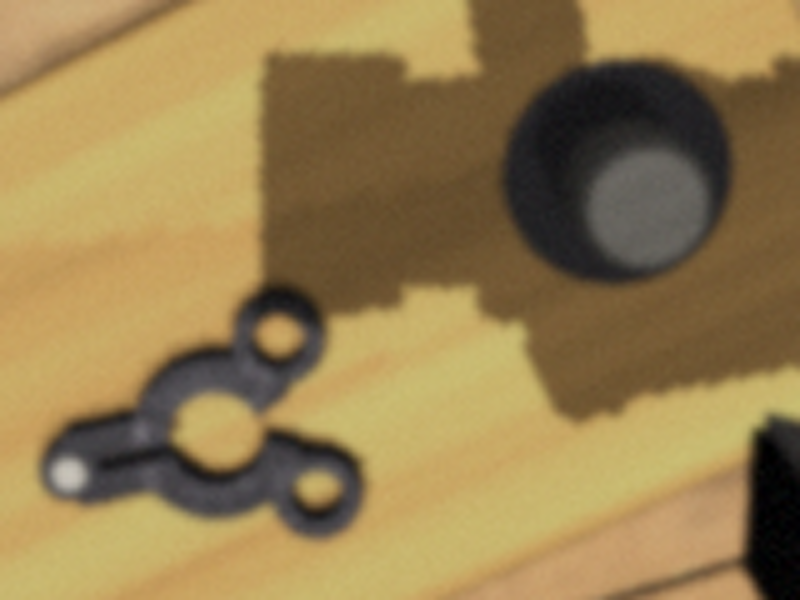

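```bash
python3 - <<'E'
from h import *
z=np.load('w2.npz');c=dict(intrinsics=z['K'],k1=float(z['k']),world_from_camera=z['T']);P=cloud(c,z['d'])
f=lambda u,v,h:atz(c,260+u/5-.4,190+v/5-.4,h)
L=f(281,332,.029);Rr=f(319,489,.029);pv=f(68,474,.030);sp=f(648,207,.061)
print(L,Rr,np.linalg.norm(L-Rr),'pivot',pv)
m=(L+Rr)/2-pv;m2=R.from_euler('z',-90,degrees=True).apply(L-Rr)
print('axis',np.linalg.norm(m),np.degrees(np.arctan2(m[1],m[0])),np.degrees(np.arctan2(m2[1],m2[0])))
print('spindle',sp)
b=pv+m/np.linalg.norm(m)*.04; e=sp-b;print('bore',b,'to spindle',np.hypot(*e[:2]),np.degrees(np.arctan2(e[1],e[0])))
ds=[f(u,v,.018) for u,v in((505,170),(620,283),(730,170),(620,62))];print(ds)
for u,v in((530,170),(560,230),(620,270),(720,230),(400,200)):
  j,i=int(260+u/5),int(190+v/5);print(P[i,j].round(4))
E
```

```text
[ 0.54687889 -0.07876418  0.029     ] [ 0.59001664 -0.08929321  0.029     ] 0.04440411584750371 pivot [ 0.55624282 -0.14643731  0.03      ]
axis 0.06359871074407429 78.9346040226233 76.28348057079873
spindle [0.55020339 0.01719526 0.061     ]
bore [ 0.56391904 -0.10718581  0.02937106] to spindle 0.12513501284643344 96.2926483967345
[array([ 0.5366776 , -0.00866203,  0.018     ]), array([0.57772543, 0.00561269, 0.018     ]), array([0.56285544, 0.04360652, 0.018     ]), array([0.52439618, 0.02956597, 0.018     ])]
[ 0.5403 -0.0026  0.0179]
[ 0.5584 -0.0023  0.0178]
[0.5747 0.0072 0.0197]
[ 0.434  -0.015   0.4744]
[ 0.5325 -0.0363  0.0171]
```

move_arm(plan=[13.5, 28.6, 0, 0, 13.5, 28.6, 0, 0, 13.5, 28.6, 0, 0, 13.5, 28.6, 0, 0, 13.5, 28.6, 0, 0])

```text
time_s: 4.43
tcp_pos: [0.4996, 0.1133, 0.2957]
eef_rot: [0.229, 0.973, 0.0, 0.0]
contact_force: [0.5, 0.1, -0.7]
gripper_width: 0.0942
grip_force: 0.0
```

move_arm(plan=[13.5, 28.6, 0, 0, 13.5, 28.6, 0, 0, 13.5, 28.6, 0, 0, 13.5, 28.6, 0, 0, 13.5, 28.6, 0, 0])

```text
time_s: 4.85
tcp_pos: [0.5028, 0.2717, 0.2956]
eef_rot: [0.229, 0.973, 0.0, 0.0]
contact_force: [0.3, -0.0, 0.1]
gripper_width: 0.0939
grip_force: 0.0
```

move_arm(plan=[13.5, 28.6, 0, 0, 0, 0, 0, 0.12, 0, 0, 0, 0.12, 0, 0, 0, 0.12, 0, 0, 0, 0.12])

```text
time_s: 5.27
tcp_pos: [0.5035, 0.3021, 0.2953]
eef_rot: [0.456, 0.89, -0.0, -0.0]
contact_force: [0.5, -0.6, -0.2]
gripper_width: 0.0941
grip_force: 0.0
```

move_arm(plan=[0, 0, 0, 0.12, 0, 0, 0, 0.12, 0, 0, 0, 0.12, 0, 0, 0, 0.12, 0, 0, 0, 0.12])

```text
time_s: 5.68
tcp_pos: [0.5037, 0.3017, 0.2954]
eef_rot: [0.699, 0.715, -0.0, -0.0]
contact_force: [-1.5, 0.1, 0.5]
gripper_width: 0.0938
grip_force: 0.0
```

move_arm(plan=[0, 0, 0, 0.12, 0, 0, 0, 0.12, 0, 0, 0, 0.12, 0, 0, 0, 0.12, 0, 0, 0, 0.12])

```text
time_s: 6.1
tcp_pos: [0.5036, 0.3017, 0.2955]
eef_rot: [0.879, 0.477, -0.0, -0.0]
contact_force: [0.2, -0.7, -0.4]
gripper_width: 0.0936
grip_force: 0.0
```

move_arm(plan=[0, 0, 0, 0.12, 0, 0, 0, 0.12, 0, 0, 0, 0.12, 0, 0, 0, 0.12, 0, 0, 0, 0.12])

```text
time_s: 6.52
tcp_pos: [0.5037, 0.3017, 0.2955]
eef_rot: [0.981, 0.196, -0.0, -0.0]
contact_force: [-0.1, -0.4, -0.9]
gripper_width: 0.0943
grip_force: 0.0
```

move_arm(plan=[0, 0, 20, 0.12, 0, 0, 20, 0.12, 0, 0, 20, 0.12, 0, 0, 0, 0.12, 0, 0, 0, 0.12])

```text
time_s: 6.93
tcp_pos: [0.5024, 0.3011, 0.2332]
eef_rot: [0.995, -0.103, -0.002, 0.001]
contact_force: [0.6, 0.0, 0.1]
gripper_width: 0.0938
grip_force: 0.0
```

```bash
python3 - <<'E'
from h import *
s=sense();print(s['tcp_pos'],s['eef_rot'],s['q'])
p,d,c=shot('wrist','w3.png'); np.savez('w3.npz',p=p,d=d,K=c['intrinsics'],k=c['k1'],T=c['world_from_camera'])
P=cloud(c,d)
post,hand,arm=pl(P,(0.489,0.301))
for n,a in zip('post hand arm'.split(),(post,hand,arm)): print(n,len(a),np.median(a,0).round(4),cv2.minAreaRect((a[:,:2]*1000).astype('f4')))
E
```

```text
[0.50242356 0.3011228  0.23319374] [ 9.94670791e-01 -1.03079194e-01 -1.92606364e-03  9.93286992e-04] [3.92187170e-01 2.12284299e-01 1.47692231e+00 8.42570388e-05
 1.45671945e+00 2.16949944e+00]
post 505 [0.4929 0.301  0.0655] ((492.1303405761719, 301.0243835449219), (19.219221115112305, 25.46103286743164), 77.85135650634766)
hand 616 [0.4498 0.2993 0.0429] ((466.5560607910156, 307.28509521484375), (66.3552017211914, 78.35985565185547), 77.00053405761719)
arm 1521 [0.5141 0.3055 0.0266] ((494.4998474121094, 300.11773681640625), (70.23628234863281, 126.9773178100586), 78.08821868896484)
```

View pics/w3.png

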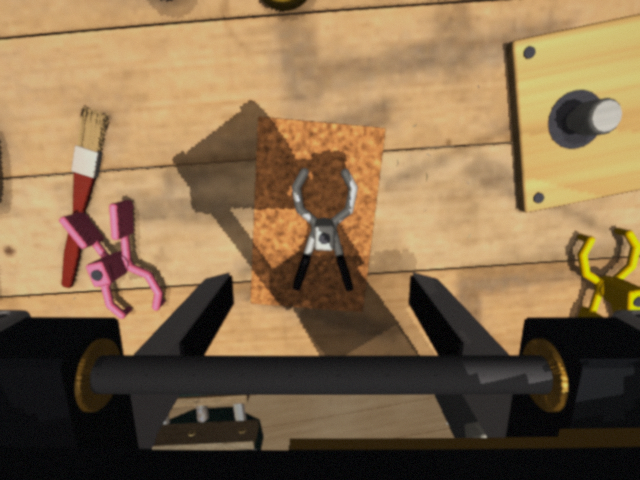

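The wrist view shows the pliers pivot at (323,238), pins at (303,175)/(348,172), squarely aligned with the fingers. Descending.

move_arm(plan=[-5, 1, 30, 0.006, -6, 1, 35, 0, 0, 0, 35, 0, 0, 0, 35, 0, 0, 0, 35, 0])

```text
time_s: 7.4
tcp_pos: [0.4929, 0.302, 0.0647]
eef_rot: [0.995, -0.102, 0.001, -0.0]
contact_force: [0.7, 0.5, -0.2]
gripper_width: 0.0939
grip_force: 0.0
```

move_arm(plan=[0, 0, 20, 0, 0, 0, 12, 0, 0, 0, 0, 0, 0, 0, 0, 0])

```text
time_s: 7.73
tcp_pos: [0.4934, 0.3016, 0.0339]
eef_rot: [0.995, -0.103, 0.0, -0.0]
contact_force: [-0.8, 0.3, 0.4]
gripper_width: 0.0938
grip_force: 0.0
```

move_arm(plan=[-1.5, 0, 3.5, 0, 0, 0, 0, 0])

```text
time_s: 7.9
tcp_pos: [0.4929, 0.3022, 0.0317]
eef_rot: [0.995, -0.104, 0.001, -0.001]
contact_force: [1.2, -1.3, -0.4]
gripper_width: 0.094
grip_force: 0.0
```

move_arm(plan=[0, 0, 0, 0, 0, 0, 0, 0, 0, 0, 0, 0, 0, 0, 0, 0, 0, 0, 0, 0], grip=1, grip_force=45)

```text
time_s: 8.32
tcp_pos: [0.4919, 0.3014, 0.0302]
eef_rot: [0.995, -0.104, 0.0, -0.0]
contact_force: [1.2, 0.4, 0.3]
gripper_width: 0.0644
grip_force: 0.0
```

move_arm(plan=[0, 0, 0, 0, 0, 0, 0, 0, 0, 0, 0, 0, 0, 0, 0, 0, 0, 0, 0, 0])

```text
time_s: 8.73
tcp_pos: [0.4917, 0.3013, 0.0299]
eef_rot: [0.995, -0.104, -0.0, 0.0]
contact_force: [0.3, 0.2, 0.8]
gripper_width: 0.0306
grip_force: 0.0
```

move_arm(plan=[0, 0, 0, 0, 0, 0, 0, 0, 0, 0, 0, 0, 0, 0, -15, 0, 0, 0, -30, 0])

```text
time_s: 9.15
tcp_pos: [0.4873, 0.2995, 0.0705]
eef_rot: [0.995, -0.104, -0.005, 0.003]
contact_force: [-0.2, 0.6, -1.9]
gripper_width: 0.0197
grip_force: 45.0
```

move_arm(plan=[0, 0, -30, 0, 0, 0, -30, 0, 0, 0, -25, 0, 6, 16, 0, 0, 11.5, 31, 0, 0])

```text
time_s: 9.57
tcp_pos: [0.5003, 0.2545, 0.1625]
eef_rot: [0.995, -0.102, 0.002, -0.002]
contact_force: [0.6, -1.3, -1.8]
gripper_width: 0.0197
grip_force: 45.0
```

move_arm(plan=[11.5, 31, 0, 0, 11.5, 31, 0, 0, 11.5, 31, 0, 0, 11.5, 31, 0, 0, 11.5, 31, 0, 0])

```text
time_s: 9.98
tcp_pos: [0.5227, 0.0868, 0.1594]
eef_rot: [0.995, -0.104, -0.0, -0.0]
contact_force: [0.8, 0.0, -2.5]
gripper_width: 0.0198
grip_force: 45.0
```

move_arm(plan=[11.5, 31, 0, 0, 11.5, 31, 0, 0, 11.5, 31, 0, 0, 11.5, 31, 0, 0, 11.5, 31, 0, 0])

```text
time_s: 10.4
tcp_pos: [0.547, -0.0767, 0.1594]
eef_rot: [0.995, -0.104, -0.0, -0.0]
contact_force: [0.4, 0.1, -2.5]
gripper_width: 0.0193
grip_force: 45.0
```

move_arm(plan=[11.5, 31, 0, 0, 10, 32, 0, 0, 0, 0, 0, -0.1, 0, 0, 0, -0.1, 0, 0, 0, -0.1])

```text
time_s: 10.82
tcp_pos: [0.5549, -0.1421, 0.159]
eef_rot: [0.999, 0.047, -0.001, -0.001]
contact_force: [-0.4, -0.1, -2.2]
gripper_width: 0.0202
grip_force: 45.0
```

move_arm(plan=[0, 0, 0, -0.1, 0, 0, 0, -0.1, 0, 0, 0, -0.1, 0, 0, 0, -0.1, 0, 0, 0, -0.1])

```text
time_s: 11.23
tcp_pos: [0.555, -0.1411, 0.1591]
eef_rot: [0.956, 0.294, -0.0, -0.001]
contact_force: [-0.0, 0.0, -1.5]
gripper_width: 0.0197
grip_force: 45.0
```

move_arm(plan=[0, 0, 0, -0.1, 0, 0, 0, -0.1, 0, 0, 0, -0.1, 0, 0, 0, -0.1, 0, 0, 0, -0.1])

```text
time_s: 11.65
tcp_pos: [0.555, -0.1411, 0.1591]
eef_rot: [0.853, 0.521, -0.0, -0.001]
contact_force: [0.5, 0.7, -2.4]
gripper_width: 0.0198
grip_force: 45.0
```

move_arm(plan=[0, 0, 0, -0.1, 0, 0, 0, -0.1, 0, 0, 0, -0.06, 0, 0, 0, 0, 0, 0, 0, 0])

```text
time_s: 12.07
tcp_pos: [0.5551, -0.1411, 0.1593]
eef_rot: [0.781, 0.625, -0.0, -0.001]
contact_force: [-0.3, -0.7, -3.2]
gripper_width: 0.0198
grip_force: 45.0
```

```bash
python3 - <<'E'
from h import *
s=sense();print(s['tcp_pos'],R.from_quat(s['eef_rot']).as_matrix()[:,0],s['gripper_width'],s['contact_force'])
p,d,c=shot('wrist','w4.png'); np.savez('w4.npz',p=p,d=d,K=c['intrinsics'],k=c['k1'],T=c['world_from_camera'])
E
```

```text
[ 0.55512605 -0.14110917  0.15934726] [2.18871924e-01 9.75753522e-01 3.81768561e-04] 0.01979951545867751 [-0.26097678 -0.65129187 -3.15664509]
```

View pics/w4.png

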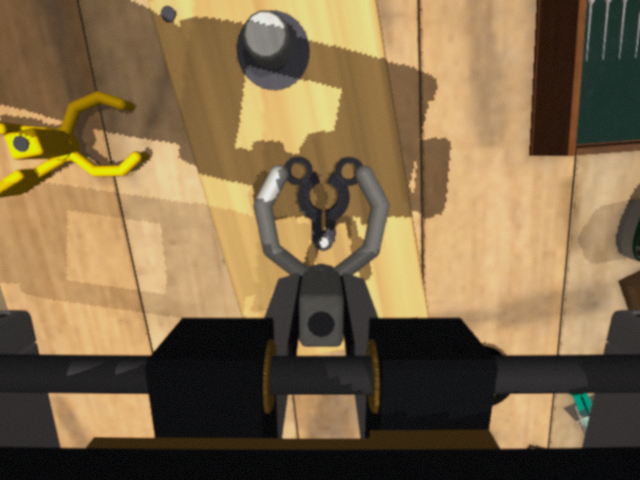

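The picture shows the held pliers' arm ends at about (280,175)/(366,173) above the ring with eyes at (299,168)/(348,168) and pivot (324,241). Measuring.

```bash
python3 - <<'E'
from h import *
z=np.load('w4.npz');c=dict(intrinsics=z['K'],k1=float(z['k']),world_from_camera=z['T']);P=cloud(c,z['d'])
L=atz(c,299,168,.029);Rr=atz(c,348,168,.029);pv=atz(c,324,241,.030)
m=(L+Rr)/2-pv;m2=R.from_euler('z',-90,degrees=True).apply(L-Rr)
print(L,Rr,np.linalg.norm(L-Rr),'pivot',pv,np.linalg.norm(m),np.degrees([np.arctan2(m[1],m[0]),np.arctan2(m2[1],m2[0])]))
print('spindle',atz(c,268,33,.061))
t=(0.5551,-0.1411); d=np.array([.2189,.9758]);n=np.array([-.9758,.2189])
q=P[...,:2]-t; lx=q@d; ly=q@n; a=(P[...,2]>.135)&(P[...,2]<.168)&(lx>0.02)&(lx<.1)
for sgn in(1,-1):
  k=a&(sgn*ly>0.01); print(sgn,'tip x',np.percentile(lx[k],[50,98,100]).round(4),'outer y',np.percentile(sgn*ly[k],[2,50,98]).round(4),np.percentile(P[k][:,2],[5,50,95]).round(4))
  e=k&(lx>np.percentile(lx[k],98)-.012); print(' end',lx[e].mean(),ly[e].mean())
E
python3 -c "
import cv2;p=cv2.imread('pics/w4.png');cv2.imwrite('pics/w4c.png',cv2.resize(p[140:260,240:400],None,fx=5,fy=5,interpolation=cv2.INTER_CUBIC))"
```

```text
[ 0.55058448 -0.0802145   0.029     ] [ 0.59111068 -0.08929644  0.029     ] 0.041531372363095835 pivot [ 0.55749798 -0.14682132  0.03      ] 0.06349316209084303 [77.8613193  77.36868812]
spindle [0.5531869  0.01577069 0.061     ]
1 tip x [0.0439 0.0636 0.065 ] outer y [0.0175 0.0258 0.0332] [0.1521 0.1552 0.1566]
 end 0.058022349625677205 0.022448676121485916
-1 tip x [0.0438 0.0636 0.065 ] outer y [0.0193 0.0275 0.0347] [0.1522 0.1551 0.1567]
 end 0.05795710443278882 -0.024214287093688187
```

View pics/w4c.png

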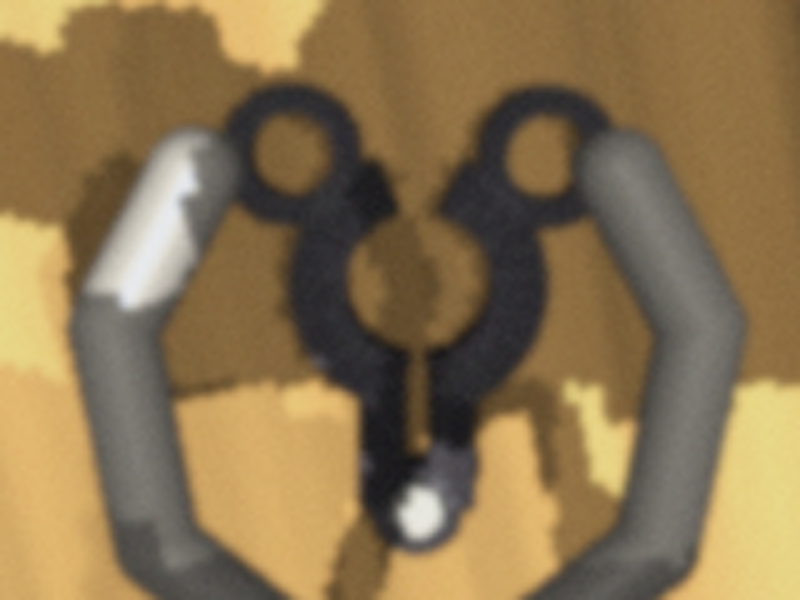

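```bash
python3 - <<'E'
from h import *
z=np.load('w4.npz');c=dict(intrinsics=z['K'],k1=float(z['k']),world_from_camera=z['T'])
f=lambda u,v,h:atz(c,240+u/5-.4,140+v/5-.4,h)[:2]
L,Rr,pv=f(292,155,.029),f(546,155,.029),f(418,512,.030)
A,B=f(202,168,.155),f(622,170,.155)
d=np.array([.2189,.9758]);n=np.array([-.9758,.2189])
for a,b,t in((L,Rr,'eyes'),(A,B,'pins')):
  v=a-b;print(t,a,b,np.linalg.norm(v),'mid',(a+b)/2,'head',np.degrees(np.arctan2(v[1],v[0]))-90)
e=(L+Rr-A-B)/2;print('pv',pv,'shift tool x',e@d,'tool -y',e@n)
E
```

```text
eyes [ 0.5492514  -0.08213487] [ 0.59133786 -0.09156624] 0.043130283485731585 mid [ 0.57029463 -0.08685055] head 77.36896726693973
pins [ 0.54926392 -0.07727261] [ 0.59056776 -0.08673297] 0.042373402662459 mid [ 0.56991584 -0.08200279] head 77.09930576801744
pv [ 0.5566064  -0.14755915] shift tool x -0.004647530931169142 tool -y -0.0014307983819303188
```

move_arm(plan=[-4.5, 1.2, 25, 0, 0, 0, 25, 0, 0, 0, 25, 0, 0, 0, 15, 0, 0, 0, 8, 0])

```text
time_s: 12.53
tcp_pos: [0.5535, -0.1451, 0.0589]
eef_rot: [0.781, 0.625, -0.001, -0.002]
contact_force: [-0.9, 0.4, -1.2]
gripper_width: 0.02
grip_force: 45.0
```

move_arm(plan=[0, 0, 0, 0, 0, 0, 0, 0, 0, 0, 0, 0])

```text
time_s: 12.78
tcp_pos: [0.5571, -0.1465, 0.0634]
eef_rot: [0.78, 0.626, 0.001, 0.001]
contact_force: [0.3, -0.3, -1.3]
gripper_width: 0.0202
grip_force: 45.0
```

```bash
python3 - <<'E'
from h import *
s=sense();print(s['tcp_pos'],s['contact_force'])
p,d,c=shot('wrist','w5.png'); np.savez('w5.npz',p=p,d=d,K=c['intrinsics'],k=c['k1'],T=c['world_from_camera'])
for q in (( .5703,-.0868,.03),):
  T=np.linalg.inv(np.array(c['world_from_camera']));v=T@np.r_[q,1];K=np.array(c['intrinsics']);print(K@(v[:3]/v[2]))
p=cv2.imread('pics/w5.png');cv2.imwrite('pics/w5c.png',cv2.resize(p[80:240,220:430],None,fx=3.75,fy=3.75,interpolation=cv2.INTER_CUBIC))
E
```

```text
[ 0.55705603 -0.14654228  0.06341556] [ 0.29017417 -0.32998915 -1.30197451]
[318.88538307 169.9639902    1.        ]
```

View pics/w5c.png

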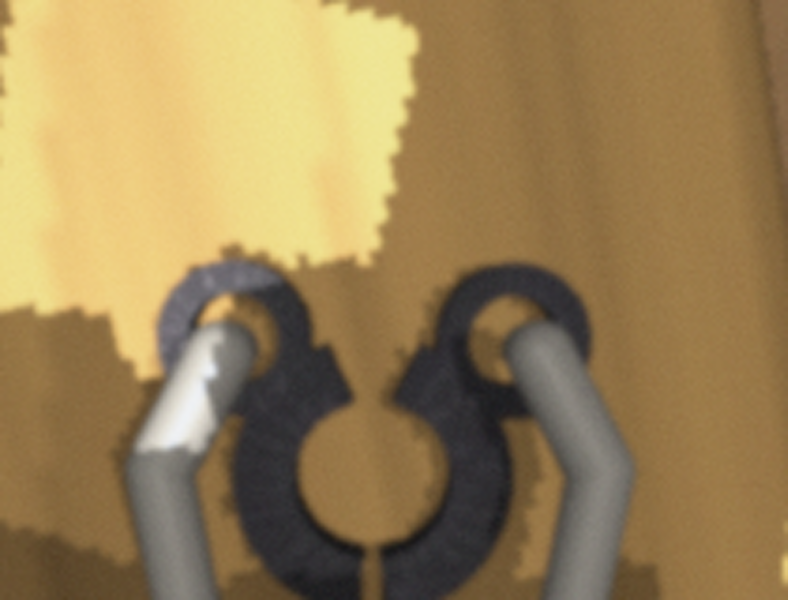

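The crop shows the arm ends at about (224,352)/(541,350) over the lugs at (236,339)/(514,340); computing the parallax-corrected offset.

```bash
python3 - <<'E'
from h import *
z=np.load('w5.npz');c=dict(intrinsics=z['K'],k1=float(z['k']),world_from_camera=z['T'])
f=lambda u,v,h:atz(c,220+u/3.75-.4,80+v/3.75-.4,h)[:2]
L,Rr=f(236,339,.029),f(514,340,.029)
A,B=f(224,352,.059),f(541,350,.059)
d=np.array([.2189,.9758]);n=np.array([-.9758,.2189])
for a,b,t in((L,Rr,'eyes'),(A,B,'pins')):
  v=a-b;print(t,a,b,np.linalg.norm(v),'mid',(a+b)/2,'head',np.degrees(np.arctan2(v[1],v[0]))-90)
e=(L+Rr-A-B)/2;print('shift tool x',e@d,'tool -y',e@n)
E
```

```text
eyes [ 0.54950426 -0.08219406] [ 0.59187612 -0.09179819] 0.04344668162158483 mid [ 0.57069019 -0.08699613] head 77.22895671914105
pins [ 0.55080675 -0.08279583] [ 0.59251822 -0.09182327] 0.04267717316940926 mid [ 0.57166248 -0.08730955] head 77.78805981322054
shift tool x 9.300700938214061e-05 tool -y 0.0010173722808355784
```

move_arm(plan=[0, -0.8, 4, 0, 0, 0, 4, 0, 0, 0, 4, 0, 0, 0, 3, 0, 0, 0, 0, 0])

```text
time_s: 13.25
tcp_pos: [0.5541, -0.1455, 0.0459]
eef_rot: [0.78, 0.626, -0.0, -0.001]
contact_force: [0.2, 0.7, -0.9]
gripper_width: 0.0197
grip_force: 45.0
```

move_arm(plan=[0, 0, 1.5, 0, 0, 0, 0, 0, 0, 0, 0, 0, 0, 0, 0, 0])

```text
time_s: 13.58
tcp_pos: [0.5551, -0.1459, 0.0456]
eef_rot: [0.78, 0.626, 0.0, 0.0]
contact_force: [-0.0, -0.1, -1.4]
gripper_width: 0.0198
grip_force: 45.0
```

move_arm(plan=[0, 0, 0.8, 0, 0, 0, 0, 0, 0, 0, 0, 0])

```text
time_s: 13.83
tcp_pos: [0.5553, -0.146, 0.045]
eef_rot: [0.78, 0.626, 0.0, 0.0]
contact_force: [-0.6, 0.3, 0.5]
gripper_width: 0.0196
grip_force: 45.0
```

move_arm(plan=[0, 0, 0, 0, 0, 0, 0, 0, 0, 0, 0, 0, 0, 0, 0, 0, 0, 0, 0, 0], grip=-1)

```text
time_s: 14.25
tcp_pos: [0.5551, -0.1459, 0.0448]
eef_rot: [0.78, 0.626, 0.0, 0.0]
contact_force: [-0.9, 0.7, 0.5]
gripper_width: 0.0496
grip_force: 0.0
```

move_arm(plan=[0, 0, 0, 0, 0, 0, 0, 0, 0, 0, 0, 0, 0, 0, 0, 0, 0, 0, 0, 0])

```text
time_s: 14.67
tcp_pos: [0.555, -0.1459, 0.0447]
eef_rot: [0.78, 0.626, 0.0, 0.0]
contact_force: [0.5, 0.6, -0.5]
gripper_width: 0.0829
grip_force: 0.0
```

move_arm(plan=[0, 0, 0, 0, 0, 0, 0, 0, 0, 0, 0, 0, 0, 0, 0, 0, 0, 0, 0, 0])

```text
time_s: 15.08
tcp_pos: [0.5549, -0.1459, 0.0446]
eef_rot: [0.78, 0.626, -0.0, -0.0]
contact_force: [-0.2, -0.3, 0.7]
gripper_width: 0.0939
grip_force: 0.0
```

move_arm(plan=[-12, 0, 0, 0, -14, 0, 0, 0, -14, 0, 0, 0, -12, 0, 6, 0, 0, 0, 11, 0])

```text
time_s: 15.5
tcp_pos: [0.5446, -0.2008, 0.0287]
eef_rot: [0.781, 0.624, 0.0, 0.002]
contact_force: [0.4, 1.0, 0.4]
gripper_width: 0.0941
grip_force: 0.0
```

move_arm(plan=[0, 0, 0, 0, 0, 0, 0, 0, 0, 0, 0, 0])

```text
time_s: 15.75
tcp_pos: [0.5432, -0.1961, 0.0269]
eef_rot: [0.78, 0.626, -0.0, -0.001]
contact_force: [0.3, 0.2, 0.6]
gripper_width: 0.094
grip_force: 0.0
```

```bash
python3 - <<'E'
from h import *
s=sense();print(s['tcp_pos'],s['contact_force'],s['gripper_width'])
p,d,c=shot('wrist','w6.png'); np.savez('w6.npz',p=p,d=d,K=c['intrinsics'],k=c['k1'],T=c['world_from_camera'])
P=cloud(c,d); m=(P[...,2]>.074)&(P[...,2]<.086)&(np.hypot(P[...,0]-.555,P[...,1]+.147)<.03);k=P[m];print(len(k),cv2.minAreaRect((k[:,:2]*1000).astype('f4')))
E
```

```text
[ 0.54315477 -0.19611957  0.02691605] [0.30503921 0.18013607 0.61306969] 0.09396654707290723
3788 ((555.9869384765625, -147.43190002441406), (25.724206924438477, 19.998144149780273), 77.85563659667969)
```

View pics/w6.png

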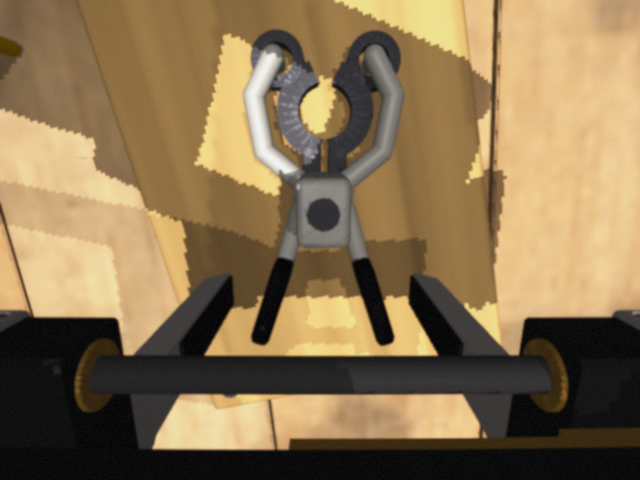

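The pins stand in the ring's eyes (274,52)/(379,52) and the handles lie between the fingers. Squeezing.

move_arm(plan=[0, 0, 0, 0, 0, 0, 0, 0, 0, 0, 0, 0, 0, 0, 0, 0, 0, 0, 0, 0], grip=1, grip_force=30)

```text
time_s: 16.22
tcp_pos: [0.5439, -0.1965, 0.0279]
eef_rot: [0.78, 0.626, 0.0, 0.0]
contact_force: [0.6, 0.0, 0.4]
gripper_width: 0.0639
grip_force: 2.4
```

move_arm(plan=[0, 0, 0, 0, 0, 0, 0, 0, 0, 0, 0, 0, 0, 0, 0, 0, 0, 0, 0, 0])

```text
time_s: 16.63
tcp_pos: [0.5438, -0.1967, 0.0278]
eef_rot: [0.78, 0.626, 0.0, 0.0]
contact_force: [-0.1, -0.9, 0.5]
gripper_width: 0.0312
grip_force: 8.0
```

move_arm(plan=[0, 0, 0, 0, 0, 0, 0, 0, 0, 0, 0, 0, 0, 0, 0, 0, 0, 0, 0, 0])

```text
time_s: 17.05
tcp_pos: [0.5437, -0.1966, 0.0277]
eef_rot: [0.78, 0.626, 0.0, -0.0]
contact_force: [0.8, 1.6, 2.1]
gripper_width: 0.0227
grip_force: 30.0
```

```bash
python3 - <<'E'
from h import *
s=sense();print(s['tcp_pos'],s['contact_force'],s['gripper_width'],s['grip_force'],s['q'])
p,d,c=shot('wrist','w7.png'); np.savez('w7.npz',p=p,d=d,K=c['intrinsics'],k=c['k1'],T=c['world_from_camera'])
P=cloud(c,d); m=(P[...,2]>.074)&(P[...,2]<.086)&(np.hypot(P[...,0]-.555,P[...,1]+.147)<.03);k=P[m];print(len(k),cv2.minAreaRect((k[:,:2]*1000).astype('f4')))
E
```

```text
[ 0.54373249 -0.19658146  0.02774375] [0.82646124 1.59745459 2.08803701] 0.022721618891502572 29.984648823738098 [-4.96636576e-01  4.16907027e-01  1.67194025e+00  1.35924087e-04
  1.05269802e+00 -2.77733754e-01]
3901 ((557.2256469726562, -140.54591369628906), (26.168556213378906, 19.95492172241211), 76.77531433105469)
```

View pics/w7.png

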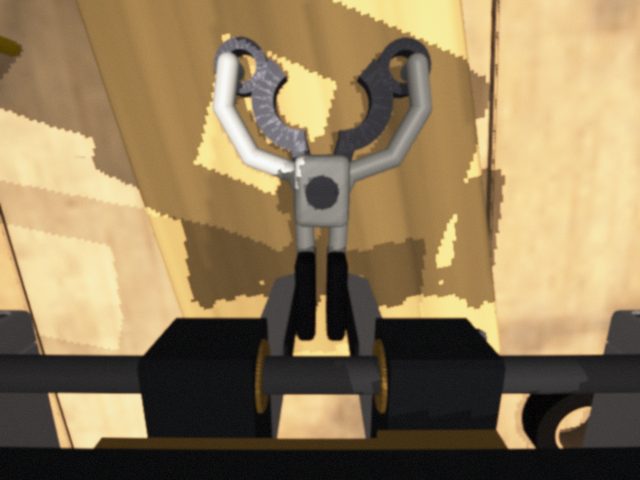

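The ring is spread wide open, with the pins still in the eyes (236,68)/(408,68). Turning towards the spindle and sliding part-way.

move_arm(plan=[0, 0, 0, -0.047, 0, 0, 0, -0.047, 0, 0, 0, -0.047, 0, 0, 0, -0.046, 0, 0, 0, 0])

```text
time_s: 17.52
tcp_pos: [0.5439, -0.1968, 0.0278]
eef_rot: [0.718, 0.696, 0.0, 0.0]
contact_force: [0.7, 0.0, 1.7]
gripper_width: 0.0223
grip_force: 30.0
```

move_arm(plan=[8, 0, 0, 0, 12, 0, 0, 0, 12, 0, 0, 0, 8, 0, 0, 0, 0, 0, 0, 0])

```text
time_s: 17.93
tcp_pos: [0.5449, -0.1532, 0.0277]
eef_rot: [0.718, 0.696, 0.001, -0.001]
contact_force: [0.7, 4.5, 2.7]
gripper_width: 0.023
grip_force: 30.0
```

```bash
python3 - <<'E'
from h import *
s=sense();t=s['tcp_pos'];X=R.from_quat(s['eef_rot']).as_matrix()[:,0];print(t,np.degrees(np.arctan2(X[1],X[0])),s['contact_force'],s['gripper_width'],s['grip_force'])
p,d,c=shot('wrist','w8.png'); np.savez('w8.npz',p=p,d=d,K=c['intrinsics'],k=c['k1'],T=c['world_from_camera'])
P=cloud(c,d); g=t[:2]+X[:2]*.058
m=(P[...,2]>.074)&(P[...,2]<.086)&(np.hypot(P[...,0]-g[0],P[...,1]-g[1])<.03);k=P[m];print(len(k),cv2.minAreaRect((k[:,:2]*1000).astype('f4')))
E
```

```text
[ 0.54490384 -0.15324265  0.02767032] 88.23697209366128 [0.7231486  4.48738429 2.66039968] 0.02297972824605167 29.965136647224426
3877 ((547.683349609375, -96.13029479980469), (26.166440963745117, 19.98674201965332), 87.70436096191406)
```

View pics/w8.png

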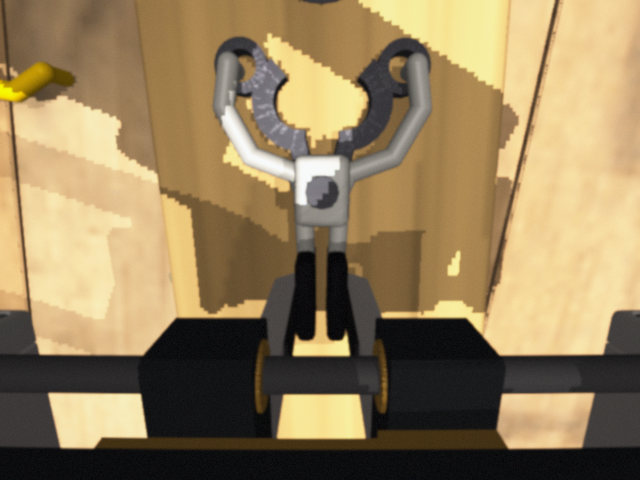

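Still spread and aligned (lug centres about (240,64)/(405,63)); the spindle's foot shows at the top edge (320,0).

```bash
python3 - <<'E'
from h import *
z=np.load('w8.npz');c=dict(intrinsics=z['K'],k1=float(z['k']),world_from_camera=z['T'])
L,Rr=atz(c,240,64,.029),atz(c,405,63,.029);v=L-Rr
h=np.arctan2(v[1],v[0])-np.pi/2;D=np.array([np.cos(h),np.sin(h)]);mid=(L+Rr)[:2]/2
o=np.arcsin(np.linalg.norm(v)/2/.0658)-np.arctan2(22,62)
b=mid-D*(.0658*np.cos(o+np.arctan2(22,62))-.04)
print(np.linalg.norm(v),'open',o,'h',np.degrees(h),'bore',b)
H=np.radians(88.24);e=np.array([.551,.0166])-b;print('shift x',e@[np.cos(H),np.sin(H)],'tool y',e@[np.sin(H),-np.cos(H)])
E
```

```text
0.07550136088676629 open 0.2700597812522337 h 88.53575013678368 bore [ 0.54955742 -0.05666392]
shift x 0.07327366334766813 tool y -0.0008082512306189167
```

move_arm(plan=[8, 0, 0, 0, 12, 0, 0, 0, 12, 0, 0, 0, 12, 0, 0, 0, 10, 0, 0, 0])

```text
time_s: 18.4
tcp_pos: [0.5467, -0.1019, 0.0278]
eef_rot: [0.718, 0.696, -0.0, 0.0]
contact_force: [0.1, -4.4, 1.7]
gripper_width: 0.0229
grip_force: 30.0
```

move_arm(plan=[8, 0, 0, 0, 6, 0, 0, 0, 3, 0, 0, 0, 0, 0, 0, 0, 0, 0, 0, 0])

```text
time_s: 18.82
tcp_pos: [0.5472, -0.0841, 0.0276]
eef_rot: [0.718, 0.696, 0.001, -0.001]
contact_force: [0.7, 3.1, 3.3]
gripper_width: 0.0228
grip_force: 30.0
```

move_arm(plan=[0, 0, 0, 0, 0, 0, 0, 0])

```text
time_s: 18.98
tcp_pos: [0.5472, -0.0842, 0.0276]
eef_rot: [0.719, 0.695, 0.001, -0.001]
contact_force: [0.5, 6.1, 4.6]
gripper_width: 0.0226
grip_force: 30.0
```

```bash
python3 - <<'E'
from h import *
s=sense();t=s['tcp_pos'];X=R.from_quat(s['eef_rot']).as_matrix()[:,0];print(t,np.degrees(np.arctan2(X[1],X[0])),s['contact_force'],s['gripper_width'],s['grip_force'])
p,d,c=shot('wrist','w9.png'); np.savez('w9.npz',p=p,d=d,K=c['intrinsics'],k=c['k1'],T=c['world_from_camera'])
P=cloud(c,d); g=t[:2]+X[:2]*.058
m=(P[...,2]>.074)&(P[...,2]<.086)&(np.hypot(P[...,0]-g[0],P[...,1]-g[1])<.03);k=P[m];print(len(k),cv2.minAreaRect((k[:,:2]*1000).astype('f4')))
m=(P[...,2]>.056)&(P[...,2]<.067)&(np.hypot(P[...,0]-.55,P[...,1]-.017)<.025);k=P[m];print(len(k),cv2.minEnclosingCircle((k[:,:2]*1000).astype('f4')),k.mean(0))
E
```

```text
[ 0.54720708 -0.08421106  0.02760674] 88.12114029062448 [0.51109311 6.06234756 4.61725066] 0.02259664648166312 29.954351484775543
3870 ((550.0538330078125, -27.03412437438965), (26.16594696044922, 20.080615997314453), 88.1483383178711)
6222 ((550.5703125, 15.675517082214355), 16.97517967224121) [0.55070227 0.01526019 0.06020327]
```

View pics/w9.png

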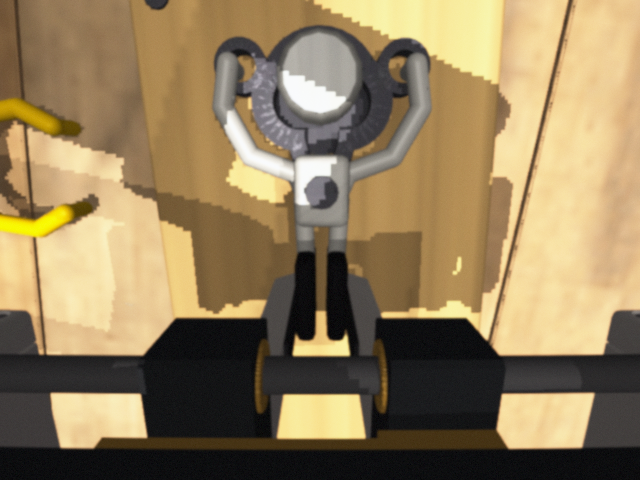

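The ring surrounds the spindle (head centre (320,75)), with the pins in the eyes; by the numbers it is 3 mm short. Advancing 3 mm, then releasing. I've now gone past the 10-picture limit (12 viewed), so from here I work only with numbers.

move_arm(plan=[1.5, 0, 0, 0, 1.5, 0, 0, 0, 0, 0, 0, 0, 0, 0, 0, 0, 0, 0, 0, 0])

```text
time_s: 19.45
tcp_pos: [0.5473, -0.0839, 0.0277]
eef_rot: [0.718, 0.696, -0.001, 0.001]
contact_force: [-0.6, -4.2, 3.5]
gripper_width: 0.0225
grip_force: 30.0
```

move_arm(plan=[0, 0, 0, 0, 0, 0, 0, 0, 0, 0, 0, 0, 0, 0, 0, 0, 0, 0, 0, 0])

```text
time_s: 19.87
tcp_pos: [0.5474, -0.083, 0.0277]
eef_rot: [0.718, 0.696, -0.0, 0.0]
contact_force: [-0.0, -6.0, 2.3]
gripper_width: 0.0225
grip_force: 30.0
```

move_arm(plan=[0, 0, 0, 0, 0, 0, 0, 0, 0, 0, 0, 0, 0, 0, 0, 0, 0, 0, 0, 0], grip=-1)

```text
time_s: 20.28
tcp_pos: [0.5468, -0.0815, 0.0272]
eef_rot: [0.718, 0.696, 0.0, -0.001]
contact_force: [-0.6, 1.0, 0.5]
gripper_width: 0.0529
grip_force: 0.8
```

move_arm(plan=[0, 0, 0, 0, 0, 0, 0, 0, 0, 0, 0, 0, 0, 0, 0, 0, 0, 0, 0, 0])

```text
time_s: 20.7
tcp_pos: [0.547, -0.0826, 0.0273]
eef_rot: [0.718, 0.696, -0.0, -0.0]
contact_force: [-0.0, 0.2, -0.4]
gripper_width: 0.0864
grip_force: 0.0
```

move_arm(plan=[0, 0, 0, 0, 0, 0, 0, 0, 0, 0, 0, 0])

```text
time_s: 20.95
tcp_pos: [0.5473, -0.0827, 0.0277]
eef_rot: [0.718, 0.696, -0.0, 0.0]
contact_force: [-0.2, -0.3, 0.4]
gripper_width: 0.0939
grip_force: 0.0
```

```bash
cat > chk.py <<'E'
from h import *
s=sense();t=s['tcp_pos'];X=R.from_quat(s['eef_rot']).as_matrix()[:,0];H=np.arctan2(X[1],X[0])
print(t,np.degrees(H),s['contact_force'],s['gripper_width'])
p,d,c=shot('wrist'); P=cloud(c,d); D=X[:2];N=np.array([-D[1],D[0]])
g=np.array([.55,-.03])
m=(P[...,2]>.074)&(P[...,2]<.086)&(np.hypot(P[...,0]-g[0],P[...,1]-g[1])<.03);k=P[m]
r=cv2.minAreaRect((k[:,:2]*1000).astype('f4'));print('post',r)
e=np.array(r[0])/1000-t[:2];print('post from tcp: tool x',e@D,'tool y',-e@N)
q=P[...,:2]-np.array(r[0])/1000; lx=q@D; ly=q@N
a=(P[...,2]>.036)&(P[...,2]<.047)&(lx>.05)&(lx<.075)&(abs(ly)>.012)
for sg in(1,-1):
  k=a&(sg*ly>0);print('arm end',sg,k.sum(),lx[k].mean(),ly[k].mean(),lx[k].max())
a=(P[...,2]>.024)&(P[...,2]<.034)&(lx>.045)&(lx<.085)&(abs(ly)<.06)
for sg in(1,-1):
  k=a&(sg*ly>0);print('lug',sg,k.sum(),np.percentile(lx[k],[1,99]),np.percentile(sg*ly[k],[1,99]))
E
python3 chk.py
```

```text
[ 0.54731257 -0.08274634  0.02765445] 88.1652528745998 [-0.17256641 -0.26848147  0.44316942] 0.0938941273771441
post ((549.0997924804688, -28.717544555664062), (26.081470489501953, 20.094762802124023), 88.12572479248047)
post from tcp: tool x 0.054058319821874465 tool y 5.647086766485966e-05
arm end 1 943 0.0572234089999045 0.023558054378586584 0.06638365185367226
arm end -1 927 0.05716563611972342 -0.024146043331019006 0.06587500522058459
lug 1 1296 [0.0460022  0.07661964] [0.01081366 0.03298596]
lug -1 1336 [0.04612925 0.07652338] [0.0111694  0.03378771]
```

move_arm(plan=[0, 0, -10, 0, 10, 0, -8, 0, 16, 0, 0, 0, 16, 0, 0, 0, 12, 0, 0, 0])

```text
time_s: 21.42
tcp_pos: [0.5498, -0.0273, 0.0471]
eef_rot: [0.718, 0.696, 0.001, 0.001]
contact_force: [-0.1, -0.4, 0.8]
gripper_width: 0.0941
grip_force: 0.0
```

move_arm(plan=[0, 0, 0, 0, 0, 0, 0, 0, 0, 0, 0, 0])

```text
time_s: 21.67
tcp_pos: [0.5492, -0.0289, 0.0459]
eef_rot: [0.718, 0.696, -0.0, 0.0]
contact_force: [-0.7, -0.4, 0.5]
gripper_width: 0.094
grip_force: 0.0
```

move_arm(plan=[0, 0, 0, 0, 0, 0, 0, 0, 0, 0, 0, 0, 0, 0, 0, 0, 0, 0, 0, 0], grip=1, grip_force=45)

```text
time_s: 22.08
tcp_pos: [0.549, -0.029, 0.0456]
eef_rot: [0.719, 0.696, -0.0, -0.0]
contact_force: [0.5, -0.2, -0.2]
gripper_width: 0.0645
grip_force: 0.0
```

move_arm(plan=[0, 0, 0, 0, 0, 0, 0, 0, 0, 0, 0, 0, 0, 0, 0, 0, 0, 0, 0, 0])

```text
time_s: 22.5
tcp_pos: [0.549, -0.0287, 0.0457]
eef_rot: [0.718, 0.696, -0.0, 0.0]
contact_force: [0.1, -0.6, -0.1]
gripper_width: 0.0307
grip_force: 0.0
```

move_arm(plan=[0, 0, 0, 0, 0, 0, 0, 0, 0, 0, 0, 0, 0, 0, 0, 0])

```text
time_s: 22.83
tcp_pos: [0.5488, -0.0286, 0.0457]
eef_rot: [0.718, 0.696, -0.0, -0.0]
contact_force: [-1.3, 1.1, 1.2]
gripper_width: 0.02
grip_force: 45.0
```

```bash
python3 chk.py
```

```text
[ 0.54884878 -0.02858946  0.04566376] 88.18216212465063 [-1.28574926  1.13610606  1.18980668] 0.020021345814324857
post ((549.3504028320312, -27.803831100463867), (25.978477478027344, 44.041927337646484), 86.62702941894531)
post from tcp: tool x 0.0008011445195772228 tool y 0.0004764482214956634
arm end 1 617 0.05751725894773178 0.02410643442031766 0.06604412920171049
arm end -1 623 0.05755888710592744 -0.024070662179851283 0.06606221834259687
lug 1 1148 [0.04610591 0.07512661] [0.00704388 0.03328562]
lug -1 1151 [0.04595189 0.07507772] [0.00684678 0.03326463]
```

move_arm(plan=[1.5, 0, 0, 0, 0, 0, 0, 0, 0, 0, -4, 0, 0, 0, -6, 0, 0, 0, -6, 0])

```text
time_s: 23.3
tcp_pos: [0.5487, -0.027, 0.0617]
eef_rot: [0.718, 0.696, -0.0, -0.0]
contact_force: [0.0, 0.2, -2.2]
gripper_width: 0.0196
grip_force: 45.0
```

move_arm(plan=[0, 0, -8, 0, 0, 0, -15, 0, 0, 0, -20, 0, 0, 0, -25, 0, 0, 0, -20, 0])

```text
time_s: 23.72
tcp_pos: [0.5495, -0.0272, 0.1519]
eef_rot: [0.718, 0.696, 0.0, 0.001]
contact_force: [0.2, 0.1, -1.4]
gripper_width: 0.02
grip_force: 45.0
```

move_arm(plan=[0, 0, -20, 0, 0, 0, 0, 0, 0, 0, 0, 0])

```text
time_s: 23.97
tcp_pos: [0.5503, -0.0274, 0.1714]
eef_rot: [0.718, 0.696, 0.001, 0.002]
contact_force: [-0.4, 0.1, -2.9]
gripper_width: 0.0196
grip_force: 45.0
```

```bash
cat > chk2.py <<'E'
from h import *
s=sense();print(s['tcp_pos'],s['contact_force'],s['gripper_width'])
for n in ('wrist',):
  p,d,c=shot(n,'z_%d.png'%int(s['time_s'])); P=cloud(c,d)
  h=np.radians(88.2);D=np.array([np.cos(h),np.sin(h)]);N=np.array([-D[1],D[0]])
  q=P[...,:2]-[.5506,.0157];lx=q@D;ly=q@N
  k=(P[...,2]>.0255)&(P[...,2]<.0335)&(np.hypot(lx,ly)<.075)
  print(n,k.sum(),'x',np.percentile(lx[k],[.5,99.5]),'y',np.percentile(ly[k],[.5,99.5]),'z',np.percentile(P[k][:,2],[5,50,95]))
  for sg in(1,-1):
    m=k&(lx>.012)&(sg*ly>.008); print(' lug',sg,m.sum(),lx[m].min(),lx[m].max(),ly[m].min(),ly[m].max())
E
python3 chk2.py
```

```text
[ 0.5502675  -0.02743586  0.17137346] [-0.41949887  0.11777708 -2.85348552] 0.0195836712253685
wrist 1747 x [-0.04748147  0.03196023] y [-0.03041185  0.03413758] z [0.02657549 0.02784135 0.02907119]
 lug 1 335 0.01230579291882834 0.031989158735384556 0.008094910109598397 0.03525588302556259
 lug -1 348 0.012252921520568281 0.03196270813189129 -0.03140134243814596 -0.008495209458301465
```

move_arm(plan=[0, 0, 0, 0.1, 0, 0, 0, 0.1, 0, 0, 0, 0.1, 0, 0, 0, 0.1, 0, 0, 0, 0.1])

```text
time_s: 24.43
tcp_pos: [0.5474, -0.0269, 0.1671]
eef_rot: [0.869, 0.494, -0.002, -0.002]
contact_force: [1.2, 0.4, -2.1]
gripper_width: 0.0196
grip_force: 45.0
```

move_arm(plan=[0, 0, 0, 0.1, 0, 0, 0, 0.1, 0, 0, 0, 0.1, 0, 0, 0, 0.1, 0, 0, 0, 0.1])

```text
time_s: 24.85
tcp_pos: [0.5474, -0.0269, 0.167]
eef_rot: [0.965, 0.264, -0.002, -0.001]
contact_force: [0.5, 0.5, -2.3]
gripper_width: 0.0196
grip_force: 45.0
```

move_arm(plan=[0, 0, 0, 0.1, 0, 0, 0, 0.1, 0, 0, 0, 0.1, 0, 0, 0, 0.1, 0, 0, 0, 0.1])

```text
time_s: 25.27
tcp_pos: [0.5474, -0.0269, 0.1671]
eef_rot: [1.0, 0.017, -0.002, -0.001]
contact_force: [0.2, -0.2, -2.5]
gripper_width: 0.0197
grip_force: 45.0
```

move_arm(plan=[0, 0, 0, 0.1, 0, 0, 0, 0.1, 0, 0, 0, 0.05, -7, -16, 0, 0, -12, -30, 0, 0])

```text
time_s: 25.68
tcp_pos: [0.5392, 0.0198, 0.1673]
eef_rot: [0.994, -0.108, -0.002, 0.001]
contact_force: [0.8, 1.4, -2.7]
gripper_width: 0.0202
grip_force: 45.0
```

move_arm(plan=[-12, -30, 0, 0, -12, -30, 0, 0, -12, -30, 0, 0, -12, -30, 0, 0, -12, -30, 0, 0])

```text
time_s: 26.1
tcp_pos: [0.5109, 0.1821, 0.1672]
eef_rot: [0.994, -0.106, -0.002, 0.001]
contact_force: [1.4, 0.1, -2.7]
gripper_width: 0.0193
grip_force: 45.0
```

move_arm(plan=[-12, -30, 0, 0, -12, -30, 0, 0, -12, -30, 0, 0, -10, -24, 0, 0, 0, 0, 0, 0])

```text
time_s: 26.52
tcp_pos: [0.489, 0.3061, 0.1672]
eef_rot: [0.995, -0.103, -0.002, -0.0]
contact_force: [0.1, -0.9, -2.2]
gripper_width: 0.0197
grip_force: 45.0
```

move_arm(plan=[0, 0, 0, 0, 0, 0, 0, 0])

```text
time_s: 26.68
tcp_pos: [0.4909, 0.3012, 0.1678]
eef_rot: [0.994, -0.105, -0.001, 0.001]
contact_force: [0.3, -0.4, -2.1]
gripper_width: 0.0201
grip_force: 45.0
```

Right over the starting place; lowering 136 mm.

move_arm(plan=[0, 0, 30, 0, 0, 0, 30, 0, 0, 0, 30, 0, 0, 0, 20, 0, 0, 0, 12, 0])

```text
time_s: 27.1
tcp_pos: [0.4896, 0.2992, 0.0438]
eef_rot: [0.994, -0.107, -0.003, 0.002]
contact_force: [-0.8, -0.5, -2.0]
gripper_width: 0.0199
grip_force: 45.0
```

move_arm(plan=[0, 0, 6, 0, 0, 0, 4, 0, 0, 0, 2, 0, 0, 0, 0, 0, 0, 0, 0, 0])

```text
time_s: 27.52
tcp_pos: [0.493, 0.3025, 0.037]
eef_rot: [0.994, -0.105, 0.001, -0.001]
contact_force: [0.8, -0.3, -1.6]
gripper_width: 0.0196
grip_force: 45.0
```

move_arm(plan=[0, 0, 0, 0, 0, 0, 0, 0])

```text
time_s: 27.68
tcp_pos: [0.4926, 0.3025, 0.0367]
eef_rot: [0.994, -0.105, 0.001, -0.0]
contact_force: [-0.1, -0.3, -1.5]
gripper_width: 0.0198
grip_force: 45.0
```

move_arm(plan=[0, 0, 3, 0, 0, 0, 2, 0, 0, 0, 1, 0, 0, 0, 0, 0, 0, 0, 0, 0])

```text
time_s: 28.1
tcp_pos: [0.4922, 0.3023, 0.0305]
eef_rot: [0.994, -0.105, 0.0, -0.0]
contact_force: [-2.6, -0.9, 5.1]
gripper_width: 0.0199
grip_force: 45.0
```

move_arm(plan=[0, 0, 0, 0, 0, 0, 0, 0])

```text
time_s: 28.27
tcp_pos: [0.4922, 0.3023, 0.0305]
eef_rot: [0.994, -0.105, 0.0, -0.0]
contact_force: [-1.1, -0.7, 4.6]
gripper_width: 0.0193
grip_force: 45.0
```

Landed. Releasing and rising, then checking the pliers and the ring.

move_arm(plan=[0, 0, 0, 0, 0, 0, 0, 0, 0, 0, 0, 0, 0, 0, 0, 0, 0, 0, 0, 0], grip=-1)

```text
time_s: 28.68
tcp_pos: [0.4917, 0.302, 0.0294]
eef_rot: [0.994, -0.105, -0.0, 0.0]
contact_force: [0.9, -0.3, -1.0]
gripper_width: 0.0497
grip_force: 0.0
```

move_arm(plan=[0, 0, 0, 0, 0, 0, 0, 0, 0, 0, 0, 0, 0, 0, 0, 0, 0, 0, 0, 0])

```text
time_s: 29.1
tcp_pos: [0.4919, 0.3021, 0.0296]
eef_rot: [0.994, -0.105, 0.0, -0.0]
contact_force: [-0.4, 0.4, -0.1]
gripper_width: 0.0829
grip_force: 0.0
```

move_arm(plan=[0, 0, 0, 0, 0, 0, -20, 0, 0, 0, -35, 0, 0, 0, -35, 0, 0, 0, -35, 0])

```text
time_s: 29.52
tcp_pos: [0.4913, 0.3018, 0.1555]
eef_rot: [0.994, -0.105, -0.001, 0.0]
contact_force: [0.6, 0.1, 0.2]
gripper_width: 0.094
grip_force: 0.0
```

move_arm(plan=[0, 0, -35, 0, 0, 0, -35, 0, 0, 0, 0, 0, 0, 0, 0, 0, 0, 0, 0, 0])

```text
time_s: 29.93
tcp_pos: [0.4913, 0.3019, 0.224]
eef_rot: [0.994, -0.105, -0.0, 0.0]
contact_force: [-0.3, -0.0, -0.6]
gripper_width: 0.094
grip_force: 0.0
```

```bash
python3 chk2.py; python3 - <<'E'
from h import *
p,d,c=shot('wrist'); P=cloud(c,d)
for n,a in zip('post hand arm'.split(),pl(P,(0.492,0.302))): print(n,len(a),cv2.minAreaRect((a[:,:2]*1000).astype('f4')),np.percentile(a[:,2],[5,50,95]).round(4))
E
```

```text
[0.49134788 0.30191076 0.22403569] [-0.27191009 -0.03503553 -0.57448091] 0.09396366358978198
wrist 1372 x [-0.04893865  0.03226341] y [-0.03198339  0.03347941] z [0.02643992 0.02848691 0.02999578]
 lug 1 372 0.012058783841242437 0.03300395513479269 0.008001274980972393 0.034326513793691255
 lug -1 358 0.012025487332030254 0.03226967100063147 -0.0325949195088882 -0.008033431117234025
post 553 ((492.712646484375, 302.8208312988281), (19.561189651489258, 26.525070190429688), 78.24781036376953) [0.0615 0.0639 0.066 ]
hand 652 ((467.2278137207031, 308.17535400390625), (66.5515365600586, 78.42608642578125), 77.86972045898438) [0.0384 0.0415 0.0433]
arm 1631 ((496.07501220703125, 302.14801025390625), (71.02965545654297, 126.25823974609375), 77.7701644897461) [0.0221 0.0249 0.0269]
```

```bash
python3 -c "
from rig import *
print(sign_off())"
```

```text
the job is handed in; nothing more can be done
None
```

I handed the job in at about 30 s of the 67 s; no verdict came back. By my last depth measurements the ring is closed in the groove within about 1 mm of the spindle's axis, and the pliers lie flat on the mat about 10 mm from its centre. I viewed 12 pictures, two over the limit of 10.

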